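# Stack the narrow food tub on the tub with the recessed lid

### The job

Tidy the food tubs: stack the longer of the two narrow lidded tubs on the wide tub that has four square recesses in its lid, lengthwise along it, so that its four feet stand right down in the recesses. Set it down gently rather than dropping it, let go, and leave the other two tubs where they stand.

Things in the scene. Friction and masses are not known exactly. Their poses are not given: they have to be found in the camera images.
- long_tub_mid (a point): the tub to stack: narrow closed white tub, grey lid, 120 mm long (x), 56 mm wide (y; straight sides to grip), 68 mm tall, 0.25 kg, upright on the worktop. The point is its centre, 34 mm over the underside of its feet; z up. Four round feet below, 10 mm across, 8 mm tall, at x = +-50, y = +-19 mm. Clips make its short ends 3 mm longer each
- recess_tub_top (a point): the tub to stack on: wide white tub, grey lid, 152 mm long (x), 98 mm wide (y), 76 mm tall, 0.95 kg. The point is the middle of the lid's top, 76 mm over the worktop; z up. Four square recesses in the lid, 30 mm wide, 7 mm deep, dark pads in them, at x = +-50, y = +-19 mm: 10 mm of play for each foot. Seated, the long tub's centre is 27 mm above this point, x axes parallel, either way round
- short_tub_mid (a point): a bystander: the shorter narrow tub, made like the long one but only 84 mm long (its x), 56 mm wide, 68 mm tall; to be left alone. The point is its centre, half-way up.
- button_tub_top (a point): a bystander: a wide tub of the same size as the recessed one (152 x 98 x 76 mm) whose lid has no recesses, only a low round button 38 mm across and 9 mm high in the middle; to be left alone. The point is the middle of the lid's flat top, 76 mm over the worktop.

How it is judged:
By the outcome, as a careful person would: the job done as asked, in the order asked, and still so for the second after the job is handed in, with the robot touching nothing.
It also fails if it takes over 48 s, if anything falls off the work surface, if the arm or the gripper's body presses on something with over 40 N, if the wrist force passes 120 N, or if a joint passes its speed limit or range.

### The arm

A 7-joint arm with a two-finger parallel gripper is mounted at the origin on the work surface; the furniture and walls round the work are solid. World frame = base frame: x ahead of the robot, y to its left, z up, the work surface at z = 0. Lengths are in m, angles in rad, forces in N, time in s.
With the tool pointing down it reaches from about 0.425 to 0.875 m from the base axis. Payload 4.7 kg.
Tool frame: the origin (TCP) lies at the very end of the fingers, on their centre line; the grasp point (between the pads) lies 19 mm behind it (grip_point_offset is the distance from the TCP to the grasp point, in m); x points along the fingers, z is the direction in which the jaws open and shut, and the axes are right-handed (so a half turn about x gives the same grasp; the last joint's range is limited). The gripper opens to 87 mm and grips with 3 to 60 N. Pads are 19 mm wide; open, the fingers measure 117 mm over their backs; the gripper's body (75 mm by 190 mm) begins 51 mm behind the grasp point.
Start: joints at [1.165, 0.321, -0.07, 1.45, 0.023, 1.371, -0.057], TCP at [0.265, -0.594, 0.223] pointing down, gripper open.
Joint ranges: [-2.86, 2.86], [-0.3, 2.09], [-1.38, 1.24], [0.06, 2.45], [-1.56, 4.7], [0.09, 2.05], [-2.69, 2.69]. Speed limits (rad/s): [2.57, 2.57, 3.14, 3.14, 3.14, 3.14, 3.14].

### API

Orientations are given as a rotation vector (axis times angle).
In Python, from bench import get_state, get_image, calibration, close_job, grip_point_offset gives the robot as it stands.
- The arm moves only by the tool play_rows, never from a script. Its argument "targets" is a list of rows, each an object with "claw": the closure, from 0 (fully open) to 1 (shut); "linear": the shift along the tool's x, y, z as a fraction of full scale, a list of three; "rotation": the turn, a rotation vector about the tool's x, y, z as a fraction of full scale, a list of three. In form: [{"claw": claw, "linear": [x, y, z], "rotation": [wx, wy, wz]}, ...]. A call has 1 to 10 rows; each row shifts and turns the pose as measured when the row begins, along the tool's axes as they then stand; what a row does not reach is not made up. Full scale, the value 1, is 2.5 cm for a shift and 90 degrees for a turn. A row lasts 1/12 s, in which the tool goes at most 41.7 mm and 7.16 degrees, less where a joint would pass 70% of its speed; a pose out of reach is approached as far as the arm can. A call with a number of a shift or a turn outside -1 to 1 is refused whole. A call with a gripper value outside its range is refused whole. The fingers move at their own pace and stop on an object; "newtons" is the grip in N (left out, the last holds). Time passes only in rows, so rows that do not move let the fingers close. It gives the time, the measured TCP pose, the force and the opening at its end, in the units of the state.
- get_state(): the state, without advancing time (a new reading comes with each control period).
- get_image(name): name is "side" or "top" or "wrist"; returns the picture (384x512x3 uint8, blue, green, red); there is no depth.
- calibration(name): a dict with "fx", "fy", "cx", "cy" (pixels), "rvec" (rotation vector, rad) and "tvec" (3), from world to camera coordinates, as OpenCV has them; the wrist camera has in their place "hand_eye" (4x4, takes a point from camera to tool coordinates, whose origin is the TCP and whose axes are the tool frame's). Camera axes: x right, y down, z forward; pixel columns grow to the right and rows downward; lengths in m; the calibration is good to about 2 mm. A picture is of the moment at which its call begins: read the wrist's pose just before it. calibration takes no time and is no camera call.
- close_job(): hands the job in, once; it reports no verdict.
The state is a dict: "time": time; "joint_positions": joint angles; "qd": joint speeds; "joint_torque": joint torques, N m; "position": TCP position; "tool_rot": TCP orientation; "ft_force": force on the tool from outside, world axes, zero at the start; "torque": the same for the moment, N m; "grip_width": opening from 0.0 (shut) to 1.0 (fully open).
Only numpy, scipy, OpenCV 4.12 (cv2) and the standard library are available. Lean on these libraries where they do the work, as an engineer would, in place of code of your own. Each camera call takes 0.05 s, during which the arm holds its last target. There are 200 camera calls.

## Working session

There is one attempt and no reset: what is moved stays moved. The work goes in short steps, Python scripts to look and compute and a tool call to move; the robot and the scene stay as the last step left them, time stands still between calls to the robot, and variables do not carry over. Pictures are saved under pics/ and viewed, about 8 in all and at most 12, crops included, and the job is handed in when it is done.

Besides the shell and the picture viewer there is one more tool, called as name(argument=value, ...) on one line, values as JSON. play_rows: Moves the arm, as the interface text tells. Shift numbers are shares of 2.5 cm and turn numbers shares of 90 degrees, none past 1 either way. Its arguments: {"type":"object","properties":{"targets":{"type":"array"},"newtons":{"type":"number"}},"required":["targets"]}

```bash
mkdir -p pics; cat > h.py <<'E'
import numpy as np, cv2
from bench import *
def K(c): return np.array([[c['fx'],0,c['cx']],[0,c['fy'],c['cy']],[0,0,1]])
def cam(n,st=None):
    c=calibration(n)
    if 'rvec' in c:
        R=cv2.Rodrigues(np.array(c['rvec'],float))[0]; t=np.array(c['tvec'],float).reshape(3)
        return K(c),R.T,-R.T@t
    st=st or get_state(); H=np.array(c['hand_eye'])
    R=cv2.Rodrigues(np.array(st['tool_rot'],float))[0]
    return K(c),R@H[:3,:3],R@H[:3,3]+np.array(st['position'])
def onplane(C,px,z):
    k,R,o=C; px=np.atleast_2d(px).astype(float)
    d=(R@np.linalg.inv(k)@np.c_[px,np.ones(len(px))].T).T
    return o+d*((z-o[2])/d[:,2])[:,None]
def proj(C,P):
    k,R,o=C; q=(k@(R.T@(np.atleast_2d(P)-o).T)).T
    return q[:,:2]/q[:,2:]
E
python3 - <<'E'
from h import *
s=get_state(); print(s); print(grip_point_offset)
t=get_image('top');d=get_image('side');w=get_image('wrist')
for n,i in zip(('top0','side0','wrist0'),(t,d,w)): cv2.imwrite(f'pics/{n}.png',i)
cv2.imwrite('pics/a.png',np.vstack([np.hstack([t,d])])[:, :] if 0 else cv2.resize(np.hstack([t,d]),(800,300)))
for n in('top','side','wrist'): print(cam(n))
E
```

```text
{'time': 0.0, 'joint_positions': array([ 1.1651243 ,  0.32180954, -0.07012989,  1.45166817,  0.02262554,
        1.37075449, -0.05694851]), 'qd': array([ 9.26308807e-05,  9.60017775e-04, -9.87198029e-04, -1.23248611e-03,
       -1.33375963e-03,  1.07751885e-04,  1.61879565e-03]), 'joint_torque': array([ 7.91195343e-04, -4.91285741e+01, -4.03295355e-01, -3.12532461e+01,
       -6.39463635e-02,  4.37443075e-02,  1.87061119e-04]), 'position': array([ 0.2646631 , -0.59309127,  0.22147402]), 'tool_rot': array([ 0.89561977,  1.38068887, -0.89411284]), 'ft_force': array([-0.09345137,  0.76901229,  0.39850341]), 'torque': array([-0.02182355, -0.0121204 ,  0.04755372]), 'grip_width': 0.9955253767931633}
0.0187
(array([[468.5808612 ,   0.        , 253.90043721],
       [  0.        , 468.5808612 , 196.52786385],
       [  0.        ,   0.        ,   1.        ]]), array([[-2.36632567e-02, -9.82745194e-01,  1.83444636e-01],
       [-9.99706146e-01,  2.42266758e-02,  8.30474421e-04],
       [-5.26039847e-03, -1.83371078e-01, -9.83029692e-01]]), array([ 0.29044958, -0.04977558,  1.09086782]))
(array([[365.95042065,   0.        , 265.64045854],
       [  0.        , 365.95042065, 185.47058858],
       [  0.        ,   0.        ,   1.        ]]), array([[ 0.9982483 ,  0.02460951, -0.05380248],
       [ 0.05909927, -0.37237125,  0.92620026],
       [ 0.00275884, -0.92775753, -0.37317337]]), array([ 0.51461605, -0.81449114,  0.41103332]))
(array([[313.95419731,   0.        , 257.14756319],
       [  0.        , 313.95419731, 189.98656925],
       [  0.        ,   0.        ,   1.        ]]), array([[ 0.40692176, -0.87726484, -0.25459984],
       [-0.91345808, -0.3917107 , -0.1102591 ],
       [-0.00300305,  0.27743311, -0.96074026]]), array([ 0.33479517, -0.56108954,  0.38391008]))
```

View pics/top0.png

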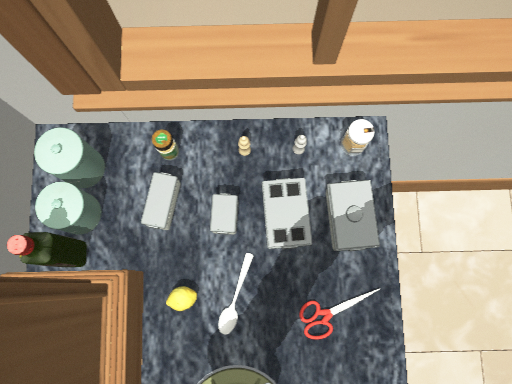

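View pics/side0.png

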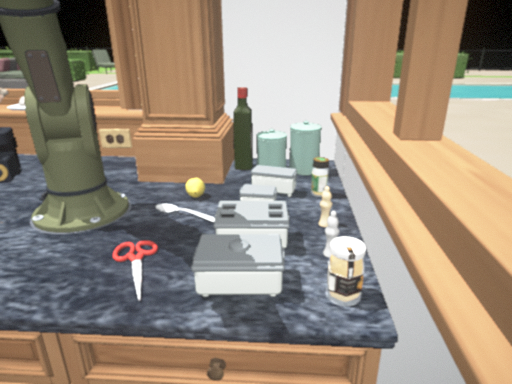

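Top view: long tub at about (160,200), short (224,213), recess tub (287,213), button tub (352,213), all lengthwise roughly along world x. Next I measure the lids.

```bash
python3 - <<'E'
from h import *
t=cv2.imread('pics/top0.png')
hsv=cv2.cvtColor(t,cv2.COLOR_BGR2HSV)
m=((hsv[...,1]<40)&(hsv[...,2]>130)).astype(np.uint8)*255
C=cam('top')
for c in cv2.findContours(m,cv2.RETR_EXTERNAL,cv2.CHAIN_APPROX_NONE)[0]:
    if cv2.contourArea(c)<600: continue
    x,y,w,h=cv2.boundingRect(c)
    if not(135<x+w/2<385 and 165<y+h/2<260): continue
    z=.068 if w*h<3000 else .076
    P=onplane(C,c[:,0,:],z)
    r=cv2.minAreaRect((P[:,:2]*1000).astype(np.float32)); print((x,y,w,h),r)
crop=t[160:260,130:390]; cv2.imwrite('pics/crop.png',cv2.resize(crop,None,fx=3,fy=3,interpolation=cv2.INTER_CUBIC))
mm=cv2.resize(m[160:260,130:390],None,fx=3,fy=3)
a=cv2.imread('pics/crop.png'); cv2.imwrite('pics/crop2.png',np.vstack([a,cv2.merge([mm]*3)]))
print([t[y,x] .tolist() for x,y in((160,195),(148,224),(224,228),(287,240),(303,215))])
E
```

```text
(209, 193, 28, 50) ((436.77301025390625, 21.100833892822266), (60.00208282470703, 108.7252197265625), 89.65127563476562)
(327, 179, 87, 73) ((428.1438903808594, -296.9783630371094), (178.89886474609375, 156.8013916015625), 9.054615020751953)
(262, 166, 51, 84) ((454.4018249511719, -125.40521240234375), (178.9093780517578, 111.92601776123047), 3.267504930496216)
(130, 154, 49, 82) ((492.12628173828125, 179.93264770507812), (114.75804138183594, 170.40322875976562), 79.13014221191406)
[[219, 224, 219], [195, 200, 193], [223, 227, 223], [94, 97, 95], [221, 227, 221]]
```

View pics/crop2.png

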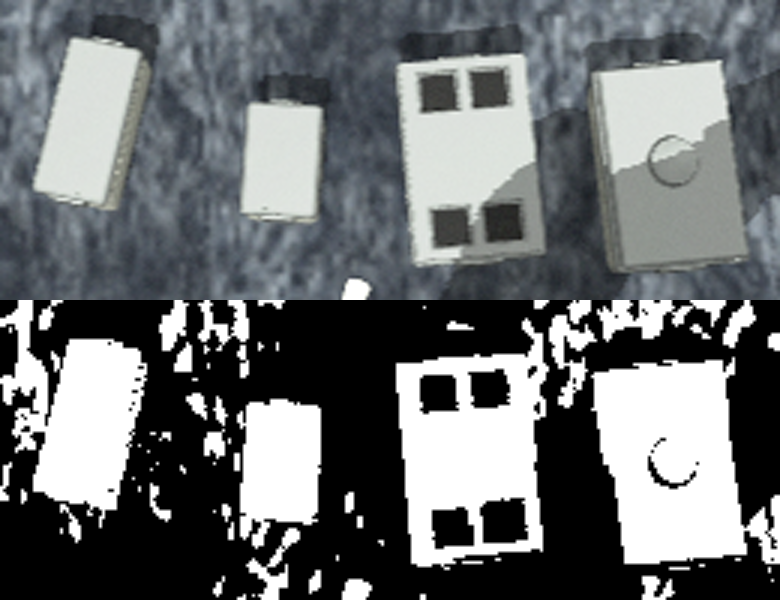

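Crop: long lid corners at about (72,38),(142,58),(107,207),(34,190); recess pads at about (439,92),(490,88),(450,228),(503,222).

```bash
python3 - <<'E'
from h import *
C=cam('top'); f=lambda a:(np.array(a)-1)/3+[130,160]
L=onplane(C,f([(72,38),(142,58),(107,207),(34,190)]),.068)
P=onplane(C,f([(439,92),(490,88),(450,228),(503,222)]),.07)
Rc=onplane(C,f([(398,65),(525,55),(541,252),(413,263)]),.076)
S=onplane(C,f([(247,102),(322,105),(316,218),(241,214)]),.068)
for Q in(L,P,Rc,S):
    print(Q.round(4)[:,:2].tolist(),Q.mean(0).round(4))
    d=Q[0]+Q[1]-Q[2]-Q[3]; print(np.linalg.norm(d)/2, np.degrees(np.arctan2(d[1],d[0])),np.linalg.norm(Q[0]-Q[1]))
s=get_state(); print(cv2.Rodrigues(s['tool_rot'])[0].round(3))
print(np.array(calibration('wrist')['hand_eye']).round(3))
E
```

```text
[[0.5421, 0.1747], [0.5255, 0.1222], [0.4144, 0.1471], [0.4282, 0.2008]] [0.4775 0.1612 0.068 ]
0.11533952717203143 -12.774939073883969 0.055081635660321565
[[0.4937, -0.0983], [0.4958, -0.1362], [0.3927, -0.1031], [0.3962, -0.1417]] [ 0.4446 -0.1198  0.07  ]
0.10045905696900666 2.9424182394941147 0.03790705035517106
[[0.5136, -0.0684], [0.5189, -0.1625], [0.3732, -0.1677], [0.3676, -0.0753]] [ 0.4433 -0.1185  0.076 ]
0.1459657895621017 2.365152334783624 0.09422080412387808
[[0.4901, 0.0441], [0.4865, -0.0115], [0.4026, -0.0056], [0.4069, 0.0491]] [0.4465 0.019  0.068 ]
0.08371439852801058 -3.6985237596894858 0.05567953079435126
[[-0.001  0.913  0.408]
 [ 0.001  0.408 -0.913]
 [-1.    -0.    -0.001]]
[[ 0.002 -0.277  0.961 -0.162]
 [-0.001 -0.961 -0.277  0.077]
 [ 1.    -0.    -0.002 -0.001]
 [ 0.     0.     0.     1.   ]]
```

play_rows(targets=[{"claw":0,"linear":[0,0,0],"rotation":[0.079,0,0]},{"claw":0,"linear":[0,0,0],"rotation":[0.079,0,0]},{"claw":0,"linear":[0,0,0],"rotation":[0.079,0,0]},{"claw":0,"linear":[0,0.45,-0.96],"rotation":[0,0,0]},{"claw":0,"linear":[0,0.45,-0.96],"rotation":[0,0,0]},{"claw":0,"linear":[0,0.45,-0.96],"rotation":[0,0,0]},{"claw":0,"linear":[0,0.45,-0.96],"rotation":[0,0,0]},{"claw":0,"linear":[0,0.45,-0.96],"rotation":[0,0,0]}])

```text
time: 0.82
position: [0.3116, -0.4717, 0.2164]
tool_rot: [1.194, 1.228, -1.197]
ft_force: [0.3, -0.0, -0.1]
grip_width: 1.002
```

play_rows(targets=[{"claw":0,"linear":[-0.04,0.4,-0.96],"rotation":[0,0,0]},{"claw":0,"linear":[-0.04,0.4,-0.96],"rotation":[0,0,0]},{"claw":0,"linear":[-0.04,0.4,-0.96],"rotation":[0,0,0]},{"claw":0,"linear":[-0.04,0.4,-0.96],"rotation":[0,0,0]},{"claw":0,"linear":[-0.04,0.4,-0.96],"rotation":[0,0,0]},{"claw":0,"linear":[-0.04,0.4,-0.96],"rotation":[0,0,0]},{"claw":0,"linear":[-0.04,0.4,-0.96],"rotation":[0,0,0]},{"claw":0,"linear":[-0.04,0.4,-0.96],"rotation":[0,0,0]},{"claw":0,"linear":[-0.04,0.4,-0.96],"rotation":[0,0,0]},{"claw":0,"linear":[-0.04,0.4,-0.96],"rotation":[0,0,0]}])

```text
time: 1.65
position: [0.4082, -0.2152, 0.2246]
tool_rot: [1.194, 1.232, -1.199]
ft_force: [0.7, -0.1, 0.4]
grip_width: 0.999
```

play_rows(targets=[{"claw":0,"linear":[-0.04,0.4,-0.96],"rotation":[0,0,0]},{"claw":0,"linear":[-0.04,0.4,-0.96],"rotation":[0,0,0]},{"claw":0,"linear":[-0.04,0.4,-0.96],"rotation":[0,0,0]},{"claw":0,"linear":[-0.04,0.4,-0.96],"rotation":[0,0,0]},{"claw":0,"linear":[0,0,0],"rotation":[0,0,0]},{"claw":0,"linear":[0,0,0],"rotation":[0,0,0]}])

```text
time: 2.15
position: [0.4483, -0.1062, 0.2287]
tool_rot: [1.187, 1.238, -1.191]
ft_force: [0.2, -0.6, 0.5]
grip_width: 0.997
```

```bash
python3 - <<'E'
from h import *
import json
s=get_state(); w=get_image('wrist'); cv2.imwrite('pics/w1.png',w)
json.dump({k:list(map(float,np.atleast_1d(v))) for k,v in s.items()},open('w1.json','w'))
print(s['position'],s['joint_positions'].round(2),cv2.Rodrigues(s['tool_rot'])[0].round(3).tolist())
E
```

```text
[ 0.4483442  -0.10624494  0.22868553] [ 0.66 -0.06 -0.46  1.86 -0.03  1.35 -1.33] [[-0.011, 0.999, 0.03], [0.008, 0.03, -1.0], [-1.0, -0.011, -0.008]]
```

View pics/w1.png

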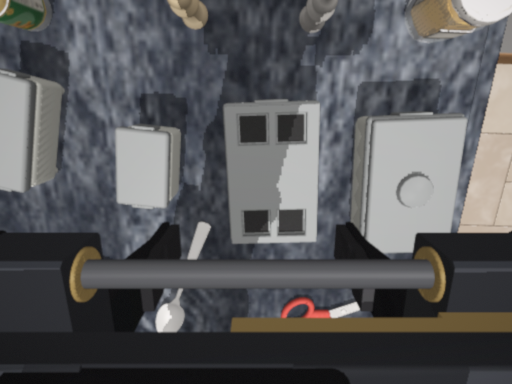

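Wrist view: recess pads at about (253,129),(291,128),(257,222),(291,221); lid corners (224,103),(319,101),(317,242),(231,244).

```bash
cat > rec.py <<'E'
from h import *
import json,sys
s=json.load(open('w1.json'));w=cv2.imread('pics/w1.png');C=cam('wrist',s)
g=w.max(2)
m=(g<75).astype(np.uint8)
n,l,st,ce=cv2.connectedComponentsWithStats(m,connectivity=4)
q=[]
for g0 in((253,129),(291,128),(257,222),(291,221)):
    i=l[g0[1],g0[0]]; print(i,st[i],ce[i].round(1)); q.append(ce[i])
P=onplane(C,q,.069); print(P.round(4).tolist(),P.mean(0))
d=P[0]+P[1]-P[2]-P[3]; print(np.linalg.norm(d)/2,np.degrees(np.arctan2(d[1],d[0])),np.linalg.norm(P[0]-P[1]),np.linalg.norm(P[2]-P[3]))
L=onplane(C,[(224,103),(319,101),(317,242),(231,244)],.076); print(L.round(4).tolist(),L.mean(0))
d=L[0]+L[1]-L[2]-L[3]; print(np.linalg.norm(d)/2,np.degrees(np.arctan2(d[1],d[0])))
E
python3 rec.py
```

```text
65 [240 116  26  27 672] [252.6 128.5]
63 [278 115  25  27 653] [290.  127.6]
96 [244 210  24  23 501] [255.5 220.9]
97 [279 210  23  22 465] [290.4 220.8]
[[0.4946, -0.0971, 0.069], [0.4966, -0.1347, 0.069], [0.3944, -0.1029, 0.069], [0.3958, -0.1412, 0.069]] [ 0.4453663  -0.11898527  0.069     ]
0.10067689442861333 3.489456495514823 0.0376258454279829 0.03828607233157083
[[0.5187, -0.0691, 0.076], [0.5233, -0.1604, 0.076], [0.3746, -0.1711, 0.076], [0.3689, -0.0767, 0.076]] [ 0.4463744  -0.11930035  0.076     ]
0.14945585746774917 3.500946006360851
```

play_rows(targets=[{"claw":0,"linear":[0,0,0],"rotation":[0.079,0,0]},{"claw":0,"linear":[0,0,0],"rotation":[0.079,0,0]},{"claw":0,"linear":[0,-0.11,-0.97],"rotation":[0,0,0]},{"claw":0,"linear":[0,-0.11,-0.97],"rotation":[0,0,0]},{"claw":0,"linear":[0,-0.11,-0.97],"rotation":[0,0,0]},{"claw":0,"linear":[0,-0.11,-0.97],"rotation":[0,0,0]},{"claw":0,"linear":[0,-0.11,-0.97],"rotation":[0,0,0]},{"claw":0,"linear":[0,-0.11,-0.97],"rotation":[0,0,0]},{"claw":0,"linear":[0,-0.11,-0.97],"rotation":[0,0,0]},{"claw":0,"linear":[0,-0.11,-0.97],"rotation":[0,0,0]}])

```text
time: 3.03
position: [0.4719, 0.0754, 0.2276]
tool_rot: [1.397, 1.085, -1.412]
ft_force: [-0.5, -0.2, 0.4]
grip_width: 1.005
```

play_rows(targets=[{"claw":0,"linear":[0,-0.11,-0.97],"rotation":[0,0,0]},{"claw":0,"linear":[0,-0.11,-0.97],"rotation":[0,0,0]},{"claw":0,"linear":[0,0,0],"rotation":[0,0,0]},{"claw":0,"linear":[0,0,0],"rotation":[0,0,0]}])

```text
time: 3.37
position: [0.4798, 0.1264, 0.2272]
tool_rot: [1.397, 1.087, -1.412]
ft_force: [0.3, -0.4, -0.1]
grip_width: 1.0
```

```bash
python3 - <<'E'
from h import *
import json
s=get_state(); w=get_image('wrist'); cv2.imwrite('pics/w2.png',w)
json.dump({k:list(map(float,np.atleast_1d(v))) for k,v in s.items()},open('w2.json','w'))
print(s['position'],s['joint_positions'].round(2),cv2.Rodrigues(s['tool_rot'])[0].round(3).tolist())
E
```

```text
[0.47983913 0.1264041  0.22715367] [ 0.43  0.03 -0.74  1.78  0.01  1.35 -2.15] [[-0.015, 0.965, -0.262], [0.006, -0.262, -0.965], [-1.0, -0.016, -0.002]]
```

View pics/w2.png

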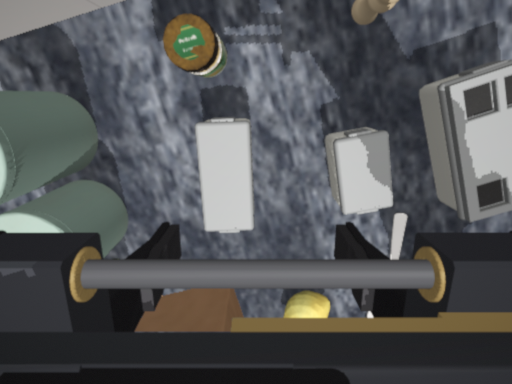

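Wrist view: long tub lid spans about (198,122)–(253,230); refining its edges.

```bash
python3 - <<'E'
from h import *
import json
s=json.load(open('w2.json'));w=cv2.imread('pics/w2.png');C=cam('wrist',s)
g=w.min(2).astype(np.uint8)
m=((g>165)*255).astype(np.uint8)
m=cv2.morphologyEx(m,cv2.MORPH_OPEN,np.ones((7,7),np.uint8))
n,l,st,ce=cv2.connectedComponentsWithStats(m); i=l[175,225]; print(st[i],ce[i])
c=max(cv2.findContours((l==i).astype(np.uint8),cv2.RETR_EXTERNAL,cv2.CHAIN_APPROX_NONE)[0],key=cv2.contourArea)
P=onplane(C,c[:,0],.068); print(cv2.minAreaRect((P[:,:2]*1000).astype(np.float32)))
L=onplane(C,[(199,122),(250,120),(253,230),(204,231)],.068);print(L.round(4).tolist(),L.mean(0))
d=L[0]+L[1]-L[2]-L[3]; print(np.linalg.norm(d)/2,np.degrees(np.arctan2(d[1],d[0])),np.linalg.norm(L[0]-L[1]))
cr=w[105:245,180:270].copy(); cv2.drawContours(w,[c],-1,(0,0,255),1)
cv2.imwrite('pics/w2c.png',cv2.resize(np.hstack([cr,w[105:245,180:270]]),None,fx=4,fy=4,interpolation=cv2.INTER_NEAREST))
E
```

```text
[ 196  123   57  110 5401] [225.1029439  176.09535271]
((480.5177917480469, 163.25936889648438), (53.00817108154297, 118.82643127441406), 76.75552368164062)
[[0.5455, 0.1711, 0.068], [0.534, 0.1213, 0.068], [0.4179, 0.1503, 0.068], [0.431, 0.2032, 0.068]] [0.48208503 0.16146325 0.068     ]
0.11922526661584784 -14.833425666217959 0.0510877242414371
```

View pics/w2c.png

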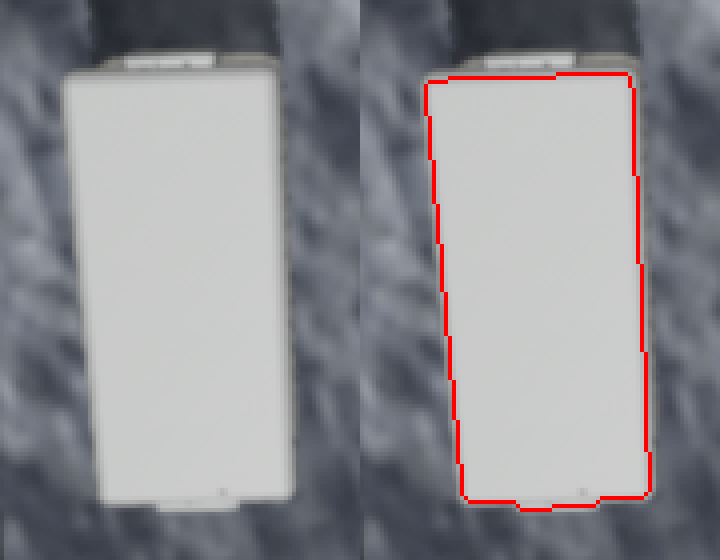

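play_rows(targets=[{"claw":0,"linear":[0,-0.15,-0.72],"rotation":[-0.021,0,0.01]},{"claw":0,"linear":[0,-0.15,-0.72],"rotation":[0,0,0]},{"claw":0,"linear":[0.8,0,0],"rotation":[0,0,0]},{"claw":0,"linear":[0.8,0,0],"rotation":[0,0,0]},{"claw":0,"linear":[0.8,0,0],"rotation":[0,0,0]},{"claw":0,"linear":[0.8,0,0],"rotation":[0,0,0]},{"claw":0,"linear":[0.4,0,0],"rotation":[0,0,0]},{"claw":0,"linear":[0,0,0],"rotation":[0,0,0]},{"claw":0,"linear":[0,0,0],"rotation":[0,0,0]}])

```text
time: 4.17
position: [0.4847, 0.1574, 0.1349]
tool_rot: [1.388, 1.079, -1.379]
ft_force: [-0.4, -0.6, 0.1]
grip_width: 0.999
```

```bash
cat > go.py <<'E'
from h import *
import sys
tx,ty,tz,yaw=map(float,sys.argv[1:])
s=get_state();R=cv2.Rodrigues(s['tool_rot'])[0];p=s['position']
a=np.radians(yaw);y=np.array([np.cos(a),np.sin(a),0]);x=np.array([0,0,-1.]);G=np.c_[x,y,np.cross(x,y)]
print('t',s['time'],'pos',p.round(4),'yaw',np.degrees(np.arctan2(R[1,1],R[0,1])).round(2),'F',s['ft_force'].round(1),'grip',s['grip_width'])
print('lin rows',(R.T@(np.array([tx,ty,tz])-p)/.025).round(3),'after-rot',(G.T@(np.array([tx,ty,tz])-p)/.025).round(3),'rot',(cv2.Rodrigues(R.T@G)[0].ravel()/(np.pi/2)).round(4))
E
python3 go.py .4807 .1628 .021 -13.3
```

```text
t 4.1667 pos [0.4847 0.1574 0.1349] yaw -13.83 F [-0.4 -0.6  0.1] grip 0.999001781835965
lin rows [ 4.553 -0.244 -0.17 ] after-rot [ 4.555 -0.207 -0.174] rot [-0.0059 -0.0003 -0.005 ]
```

play_rows(targets=[{"claw":0,"linear":[0,-0.21,-0.18],"rotation":[-0.006,0,-0.005]},{"claw":0,"linear":[0.8,0,0],"rotation":[0,0,0]},{"claw":0,"linear":[0.8,0,0],"rotation":[0,0,0]},{"claw":0,"linear":[0,0,0],"rotation":[0,0,0]}])

```text
time: 4.5
position: [0.4843, 0.1643, 0.0992]
tool_rot: [1.384, 1.086, -1.371]
ft_force: [-0.6, -1.2, 0.4]
grip_width: 0.998
```

```bash
python3 go.py .4807 .1628 .021 -13.3
```

```text
t 4.5 pos [0.4843 0.1643 0.0992] yaw -13.32 F [-0.6 -1.2  0.4] grip 0.998129911551559
lin rows [ 3.128 -0.15   0.105] after-rot [ 3.13  -0.126  0.093] rot [-0.0002 -0.0024 -0.0049]
```

play_rows(targets=[{"claw":0,"linear":[0,-0.14,0.1],"rotation":[0,0,-0.003]},{"claw":0,"linear":[0.7,0,0],"rotation":[0,0,0]},{"claw":0,"linear":[0.7,0,0],"rotation":[0,0,0]},{"claw":0,"linear":[0.7,0,0],"rotation":[0,0,0]},{"claw":0,"linear":[0.5,0,0],"rotation":[0,0,0]},{"claw":0,"linear":[0,0,0],"rotation":[0,0,0]},{"claw":0,"linear":[0,0,0],"rotation":[0,0,0]}])

```text
time: 5.08
position: [0.4868, 0.1654, 0.0429]
tool_rot: [1.391, 1.084, -1.362]
ft_force: [0.0, -0.3, 0.6]
grip_width: 1.005
```

```bash
python3 go.py .4807 .1628 .021 -13.3
```

```text
t 5.0833 pos [0.4868 0.1654 0.0429] yaw -13.3 F [ 0.  -0.3  0.6] grip 1.0052237985344197
lin rows [ 0.871 -0.228  0.164] after-rot [ 0.876 -0.215  0.156] rot [ 0.0001 -0.0058 -0.0095]
```

play_rows(targets=[{"claw":0,"linear":[0,-0.22,0.16],"rotation":[0,-0.006,-0.01]},{"claw":0,"linear":[0.4,0,0],"rotation":[0,0,0]},{"claw":0,"linear":[0.4,0,0],"rotation":[0,0,0]},{"claw":0,"linear":[0,0,0],"rotation":[0,0,0]},{"claw":0,"linear":[0,0,0],"rotation":[0,0,0]}])

```text
time: 5.5
position: [0.4827, 0.1629, 0.0248]
tool_rot: [1.38, 1.088, -1.376]
ft_force: [-0.2, -1.3, 0.6]
grip_width: 0.996
```

```bash
python3 go.py .4807 .1628 .021 -13.3
```

```text
t 5.5 pos [0.4827 0.1629 0.0248] yaw -13.33 F [-0.2 -1.3  0.6] grip 0.9963115635529731
lin rows [ 0.153 -0.076  0.024] after-rot [ 0.153 -0.076  0.024] rot [-0.0004 -0.0003 -0.0021]
```

play_rows(targets=[{"claw":0,"linear":[0.12,-0.07,0.02],"rotation":[0,0,-0.002]},{"claw":0,"linear":[0,0,0],"rotation":[0,0,0]},{"claw":1,"linear":[0,0,0],"rotation":[0,0,0]},{"claw":1,"linear":[0,0,0],"rotation":[0,0,0]},{"claw":1,"linear":[0,0,0],"rotation":[0,0,0]},{"claw":1,"linear":[0,0,0],"rotation":[0,0,0]},{"claw":1,"linear":[0,0,0],"rotation":[0,0,0]},{"claw":1,"linear":[0,0,0],"rotation":[0,0,0]}], newtons=22)

```text
time: 6.17
position: [0.4808, 0.1629, 0.0219]
tool_rot: [1.379, 1.09, -1.378]
ft_force: [-0.9, -0.3, -0.5]
grip_width: 0.641
```

```bash
python3 go.py .4807 .1628 .021 -13.3
```

```text
t 6.1667 pos [0.4808 0.1629 0.0219] yaw -13.32 F [-0.9 -0.3 -0.5] grip 0.6412498732722868
lin rows [ 0.035 -0.005  0.005] after-rot [ 0.035 -0.005  0.005] rot [-0.0002 -0.0002  0.    ]
```

play_rows(targets=[{"claw":1,"linear":[0,0,0],"rotation":[0,0,0]},{"claw":1,"linear":[-0.3,0,0],"rotation":[0,0,0]},{"claw":1,"linear":[-0.6,0,0],"rotation":[0,0,0]},{"claw":1,"linear":[-0.7,0,0],"rotation":[0,0,0]},{"claw":1,"linear":[-0.8,0,0],"rotation":[0,0,0]},{"claw":1,"linear":[-0.8,0,0],"rotation":[0,0,0]},{"claw":1,"linear":[-0.8,0,0],"rotation":[0,0,0]},{"claw":1,"linear":[-0.7,0,0],"rotation":[0,0,0]},{"claw":1,"linear":[-0.4,0,0],"rotation":[0,0,0]},{"claw":1,"linear":[0,0,0],"rotation":[0,0,0]}])

```text
time: 7.0
position: [0.4768, 0.1628, 0.1547]
tool_rot: [1.372, 1.096, -1.383]
ft_force: [-0.4, -0.3, -2.4]
grip_width: 0.64
```

```bash
python3 go.py .4455 -.119 .16 3.4
```

```text
t 7.0 pos [0.4768 0.1628 0.1547] yaw -13.18 F [-0.4 -0.3 -2.4] grip 0.6402600337377333
lin rows [-0.197  1.349 11.26 ] after-rot [-0.211 -1.918 11.177] rot [-0.1842  0.0007  0.0051]
```

play_rows(targets=[{"claw":1,"linear":[0,0,0],"rotation":[-0.05,0,0.002]},{"claw":1,"linear":[0,0,0],"rotation":[-0.06,0,0.002]},{"claw":1,"linear":[0,0,0.2],"rotation":[-0.06,0,0]},{"claw":1,"linear":[0,-0.1,0.5],"rotation":[0,0,0]},{"claw":1,"linear":[0,-0.13,0.7],"rotation":[0,0,0]},{"claw":1,"linear":[0,-0.14,0.8],"rotation":[0,0,0]},{"claw":1,"linear":[0,-0.14,0.8],"rotation":[0,0,0]},{"claw":1,"linear":[0,-0.14,0.8],"rotation":[0,0,0]},{"claw":1,"linear":[0,-0.14,0.8],"rotation":[0,0,0]},{"claw":1,"linear":[0,-0.14,0.8],"rotation":[0,0,0]}])

```text
time: 7.83
position: [0.4533, 0.0275, 0.1464]
tool_rot: [1.158, 1.251, -1.17]
ft_force: [-0.7, 0.3, -2.6]
grip_width: 0.638
```

```bash
python3 go.py .4455 -.119 .16 3.4
```

```text
t 7.8333 pos [0.4533 0.0275 0.1464] yaw 3.67 F [-0.7  0.3 -2.6] grip 0.6383657808402838
lin rows [-0.555 -0.693  5.826] after-rot [-0.544 -0.658  5.831] rot [ 0.003  -0.0021  0.0083]
```

play_rows(targets=[{"claw":1,"linear":[-0.1,-0.09,0.8],"rotation":[0.003,-0.002,0.008]},{"claw":1,"linear":[-0.1,-0.09,0.8],"rotation":[0,0,0]},{"claw":1,"linear":[-0.1,-0.09,0.8],"rotation":[0,0,0]},{"claw":1,"linear":[-0.1,-0.09,0.8],"rotation":[0,0,0]},{"claw":1,"linear":[-0.1,-0.09,0.8],"rotation":[0,0,0]},{"claw":1,"linear":[0,-0.09,0.7],"rotation":[0,0,0]},{"claw":1,"linear":[0,0,0.4],"rotation":[0,0,0]},{"claw":1,"linear":[0,0,0],"rotation":[0,0,0]},{"claw":1,"linear":[0,0,0],"rotation":[0,0,0]}])

```text
time: 8.58
position: [0.4384, -0.1102, 0.1494]
tool_rot: [1.165, 1.248, -1.18]
ft_force: [-0.1, 0.9, -2.2]
grip_width: 0.64
```

```bash
python3 go.py .4455 -.119 .12 3.4
```

```text
t 8.5833 pos [ 0.4384 -0.1102  0.1494] yaw 3.02 F [-0.1  0.9 -2.2] grip 0.6399827684593485
lin rows [1.17  0.284 0.37 ] after-rot [1.176 0.262 0.367] rot [-0.0042 -0.0023  0.0102]
```

play_rows(targets=[{"claw":1,"linear":[0,0.27,0.37],"rotation":[-0.004,-0.002,0.01]},{"claw":1,"linear":[0.6,0,0],"rotation":[0,0,0]},{"claw":1,"linear":[0.5,0,0],"rotation":[0,0,0]},{"claw":1,"linear":[0,0,0],"rotation":[0,0,0]},{"claw":1,"linear":[0,0,0],"rotation":[0,0,0]}])

```text
time: 9.0
position: [0.4487, -0.1156, 0.1205]
tool_rot: [1.162, 1.238, -1.155]
ft_force: [0.3, 1.4, -1.8]
grip_width: 0.641
```

```bash
python3 go.py .4455 -.119 .097 3.4; python3 - <<'E'
from h import *
s=get_state(); C=cam('wrist',s); w=get_image('wrist'); t=get_image('side')
R=cv2.Rodrigues(s['tool_rot'])[0]
# expected held-lid corners: lid 47 mm above tcp
L=np.array([[-.0465,a,b] for a,b in((.06,.028),(.06,-.028),(-.06,-.028),(-.06,.028))])@R.T+s['position']
q=proj(C,L); print(q.round(1).tolist())
cv2.imwrite('pics/w3r.png',w); cv2.polylines(w,[q.round().astype(int)],True,(0,0,255),1)
c=cv2.resize(t[150:290,180:330],None,fx=2.74,fy=2.74,interpolation=cv2.INTER_CUBIC)
cv2.imwrite('pics/w3.png',cv2.resize(np.hstack([w,c]) if c.shape[0]==384 else np.hstack([w,cv2.resize(c,(411,384))]),(800,333)))
E
```

```text
t 9.0 pos [ 0.4487 -0.1156  0.1205] yaw 3.9 F [ 0.3  1.4 -1.8] grip 0.6411121678652159
lin rows [ 0.939 -0.141  0.126] after-rot [ 0.94  -0.136  0.127] rot [ 0.0056 -0.0007 -0.0028]
[[337.1, 146.3], [185.2, 146.3], [201.5, 398.7], [319.4, 398.8]]
```

View pics/w3.png

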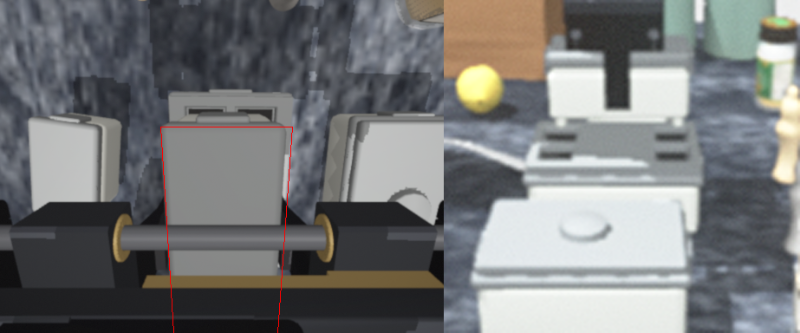

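Wrist view (scaled 0.87): held lid (163–285, top row 125) matches the predicted outline (161–293, row 127) to about 1–2 mm; the side view shows the tub level above the recesses.

play_rows(targets=[{"claw":1,"linear":[0,-0.14,0.14],"rotation":[0.006,0,-0.003]},{"claw":1,"linear":[0.3,0,0],"rotation":[0,0,0]},{"claw":1,"linear":[0.3,0,0],"rotation":[0,0,0]},{"claw":1,"linear":[0,0,0],"rotation":[0,0,0]},{"claw":1,"linear":[0,0,0],"rotation":[0,0,0]}])

```text
time: 9.52
position: [0.4469, -0.1201, 0.1066]
tool_rot: [1.167, 1.233, -1.164]
ft_force: [0.4, 0.3, -1.0]
grip_width: 0.639
```

```bash
python3 go.py .4455 -.1195 .091 3.4
```

```text
t 9.5167 pos [ 0.4469 -0.1201  0.1066] yaw 3.34 F [ 0.4  0.3 -1. ] grip 0.6389987268441286
lin rows [ 0.624 -0.056 -0.03 ] after-rot [ 0.624 -0.054 -0.029] rot [-0.0007  0.0009 -0.0021]
```

play_rows(targets=[{"claw":1,"linear":[0.15,-0.06,-0.02],"rotation":[0,0,-0.002]},{"claw":1,"linear":[0.12,0,0],"rotation":[0,0,0]},{"claw":1,"linear":[0.12,0,0],"rotation":[0,0,0]},{"claw":1,"linear":[0.1,0,0],"rotation":[0,0,0]},{"claw":1,"linear":[0,0,0],"rotation":[0,0,0]}])

```text
time: 9.93
position: [0.4451, -0.1197, 0.093]
tool_rot: [1.165, 1.235, -1.167]
ft_force: [-0.4, -0.7, -1.7]
grip_width: 0.641
```

```bash
python3 go.py .4455 -.1195 .091 3.4
```

```text
t 9.9333 pos [ 0.4451 -0.1197  0.093 ] yaw 3.33 F [-0.4 -0.7 -1.7] grip 0.6414273224068145
lin rows [ 0.078  0.016 -0.006] after-rot [ 0.078  0.016 -0.006] rot [-0.0008  0.0008  0.0002]
```

play_rows(targets=[{"claw":1,"linear":[0.06,0,0],"rotation":[0,0,0]},{"claw":1,"linear":[0.05,0,0],"rotation":[0,0,0]},{"claw":1,"linear":[0,0,0],"rotation":[0,0,0]}])

```text
time: 10.18
position: [0.4454, -0.1197, 0.091]
tool_rot: [1.165, 1.235, -1.167]
ft_force: [-0.3, 0.3, -2.3]
grip_width: 0.641
```

play_rows(targets=[{"claw":1,"linear":[0.05,0,0],"rotation":[0,0,0]},{"claw":1,"linear":[0.04,0,0],"rotation":[0,0,0]},{"claw":1,"linear":[0,0,0],"rotation":[0,0,0]}])

```text
time: 10.43
position: [0.4459, -0.1198, 0.0911]
tool_rot: [1.165, 1.235, -1.168]
ft_force: [-0.4, -0.4, -2.1]
grip_width: 0.638
```

play_rows(targets=[{"claw":1,"linear":[0.07,0,0],"rotation":[0,0,0]},{"claw":1,"linear":[0.07,0,0],"rotation":[0,0,0]},{"claw":1,"linear":[0,0,0],"rotation":[0,0,0]}])

```text
time: 10.68
position: [0.4467, -0.1202, 0.0911]
tool_rot: [1.164, 1.233, -1.169]
ft_force: [0.5, -0.7, -2.3]
grip_width: 0.641
```

play_rows(targets=[{"claw":1,"linear":[0.12,-0.03,0],"rotation":[0,0,0]},{"claw":1,"linear":[0,0,0],"rotation":[0,0,0]}])

```text
time: 10.85
position: [0.448, -0.1213, 0.0906]
tool_rot: [1.165, 1.228, -1.167]
ft_force: [0.2, 0.0, -2.3]
grip_width: 0.64
```

```bash
python3 go.py .4455 -.1195 .091 3.4; python3 - <<'E'
from h import *
t=get_image('side')
cv2.imwrite('pics/s4.png',cv2.resize(t[140:260,190:310],(600,600),interpolation=cv2.INTER_CUBIC))
E
```

```text
t 10.85 pos [ 0.448  -0.1213  0.0906] yaw 3.25 F [ 0.2  0.  -2.3] grip 0.6399804314453298
lin rows [-0.018 -0.096 -0.076] after-rot [-0.018 -0.096 -0.077] rot [-0.0017  0.0041 -0.0026]
```

View pics/s4.png

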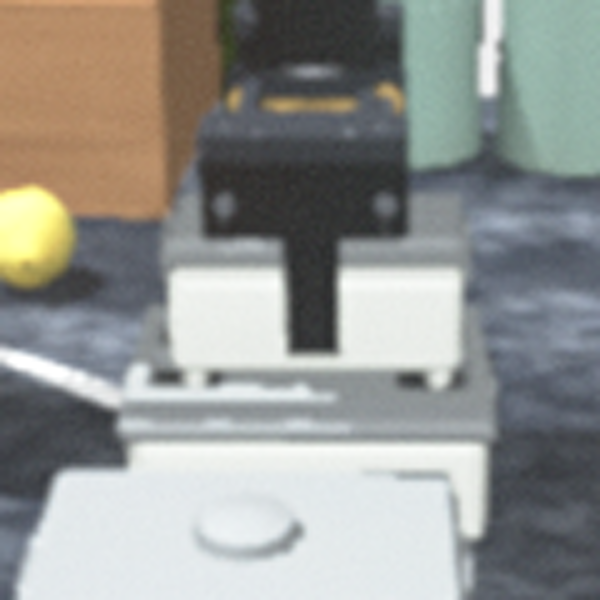

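```bash
python3 - <<'E'
from h import *
C=cam('side'); s=get_state();R=cv2.Rodrigues(s['tool_rot'])[0]
f=lambda q:((q-[190,140])*5).round().tolist()
rc=np.array([.4458,-.1195,0]);a=np.radians(3.4);ux=np.array([np.cos(a),np.sin(a),0]);uy=np.array([-ux[1],ux[0],0])
for sx in(-1,1):
    c=rc+ux*.05*sx-uy*.019
    print('recess near/far edge corners',f(proj(C,[c+ux*i*.015+uy*j*.015+[0,0,.076] for j in(-1,1) for i in(-1,1)])))
    b=np.array(s['position'])+R@np.array([.0219-.0,sx*.05,.019])
    print('foot bottom front/top front',f(proj(C,[b-uy*.005,b-uy*.005+[0,0,.008]])))
    e=np.array(s['position'])+R@np.array([.0219-.008,sx*.06,.028]); print('body bottom near corner',f(proj(C,[e,e+[0,0,.007]])))
E
```

```text
recess near/far edge corners [[147.0, 383.0], [221.0, 383.0], [156.0, 350.0], [227.0, 351.0]]
foot bottom front/top front [[193.0, 390.0], [192.0, 373.0]]
body bottom near corner [[166.0, 377.0], [166.0, 362.0]]
recess near/far edge corners [[394.0, 383.0], [468.0, 383.0], [394.0, 351.0], [465.0, 351.0]]
foot bottom front/top front [[436.0, 390.0], [437.0, 373.0]]
body bottom near corner [[461.0, 377.0], [462.0, 361.0]]
```

play_rows(targets=[{"claw":1,"linear":[0.0,-0.1,-0.07],"rotation":[0,0.004,-0.003]},{"claw":1,"linear":[0.12,0,0],"rotation":[0,0,0]}])

```text
time: 11.07
position: [0.4463, -0.1197, 0.0894]
tool_rot: [1.167, 1.235, -1.167]
ft_force: [-12.0, 3.1, 32.9]
grip_width: 0.641
```

play_rows(targets=[{"claw":1,"linear":[-0.02,0,0],"rotation":[0,0,0]},{"claw":1,"linear":[0,0,0],"rotation":[0,0,0]},{"claw":1,"linear":[0,0,0],"rotation":[0,0,0]}])

```text
time: 11.32
position: [0.4462, -0.1194, 0.0899]
tool_rot: [1.167, 1.235, -1.167]
ft_force: [0.5, -0.3, -2.8]
grip_width: 0.644
```

```bash
python3 go.py .4455 -.1195 .091 3.4; python3 - <<'E'
from h import *
t=get_image('side'); cv2.imwrite('pics/s5f.png',t)
c=t[190:240,210:300].astype(np.float32); c=np.clip((c-20)*1.15,0,255).astype(np.uint8)
cv2.imwrite('pics/s5.png',cv2.resize(c,(792,440),interpolation=cv2.INTER_CUBIC))
E
```

```text
t 11.3167 pos [ 0.4462 -0.1194  0.0899] yaw 3.28 F [ 0.5 -0.3 -2.8] grip 0.6437880467684813
lin rows [-0.043 -0.027  0.001] after-rot [-0.043 -0.028  0.001] rot [-0.0013  0.0002 -0.0002]
```

View pics/s5.png

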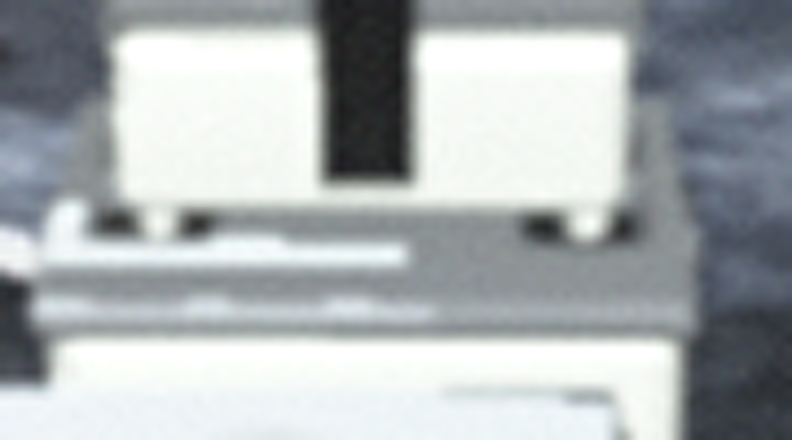

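play_rows(targets=[{"claw":1,"linear":[0.03,0,0],"rotation":[0,0,0]},{"claw":0.6,"linear":[0,0,0],"rotation":[0,0,0]},{"claw":0,"linear":[0,0,0],"rotation":[0,0,0]},{"claw":0,"linear":[0,0,0],"rotation":[0,0,0]},{"claw":0,"linear":[0,0,0],"rotation":[0,0,0]},{"claw":0,"linear":[0,0,0],"rotation":[0,0,0]},{"claw":0,"linear":[0,0,0],"rotation":[0,0,0]}])

```text
time: 11.95
position: [0.4459, -0.1194, 0.0888]
tool_rot: [1.167, 1.236, -1.167]
ft_force: [-0.3, -0.4, -0.6]
grip_width: 0.93
```

```bash
python3 go.py .4455 -.1195 .23 3.4
```

```text
t 11.95 pos [ 0.4459 -0.1194  0.0888] yaw 3.27 F [-0.3 -0.4 -0.6] grip 0.9304744478740029
lin rows [-5.65e+00 -2.10e-02  1.00e-03] after-rot [-5.65e+00 -1.80e-02  3.00e-03] rot [-0.0014 -0.0003  0.0004]
```

play_rows(targets=[{"claw":0,"linear":[0,0,0],"rotation":[0,0,0]},{"claw":0,"linear":[-0.3,0,0],"rotation":[0,0,0]},{"claw":0,"linear":[-0.6,0,0],"rotation":[0,0,0]},{"claw":0,"linear":[-0.8,0,0],"rotation":[0,0,0]},{"claw":0,"linear":[-0.8,0,0],"rotation":[0,0,0]},{"claw":0,"linear":[-0.8,0,0],"rotation":[0,0,0]},{"claw":0,"linear":[-0.8,0,0],"rotation":[0,0,0]},{"claw":0,"linear":[-0.8,0,0],"rotation":[0,0,0]},{"claw":0,"linear":[-0.6,0,0],"rotation":[0,0,0]},{"claw":0,"linear":[0,0,0],"rotation":[0,0,0]}])

```text
time: 12.78
position: [0.4449, -0.1185, 0.2351]
tool_rot: [1.166, 1.239, -1.167]
ft_force: [0.2, -0.1, 0.2]
grip_width: 0.999
```

```bash
python3 go.py .4455 -.1195 .23 3.4; python3 - <<'E'
from h import *
s=get_state();w=get_image('wrist');t=get_image('side')
c=cv2.resize(t[160:260,190:300],(422,384),interpolation=cv2.INTER_CUBIC)
cv2.imwrite('pics/f.png',cv2.resize(np.hstack([w[:,130:],c]),(800,382)))
E
```

```text
t 12.7833 pos [ 0.4449 -0.1185  0.2351] yaw 3.36 F [ 0.2 -0.1  0.2] grip 0.9987419864717044
lin rows [0.205 0.021 0.042] after-rot [0.205 0.021 0.041] rot [-0.0005 -0.0012  0.0013]
```

View pics/f.png

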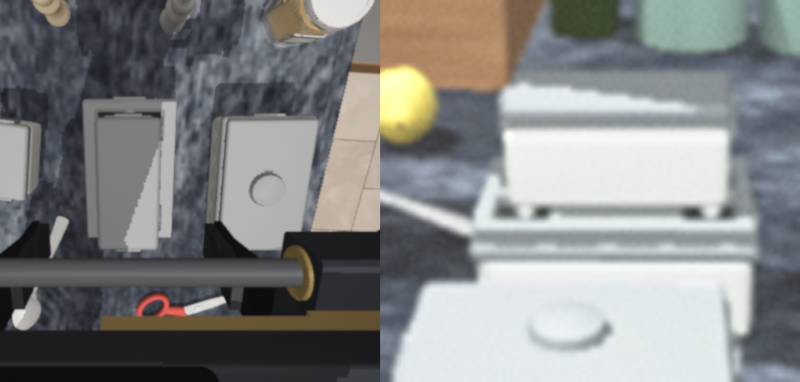

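```bash
python3 - <<'E'
from h import *
C=cam('wrist',get_state())
q=np.array([(96,116),(161,116),(157,248),(99,248)])*[804/800,384/382]+[130,0]
for z in(.137,.144):
    L=onplane(C,q,z); d=L[0]+L[1]-L[2]-L[3]
    print(z,L.mean(0).round(4),np.linalg.norm(d)/2,np.degrees(np.arctan2(d[1],d[0])),np.linalg.norm(L[0]-L[1]),np.linalg.norm(L[2]-L[3]))
t=get_image('top').astype(int);a=cv2.imread('pics/top0.png').astype(int)
for n,(x0,x1) in dict(short=(205,242),button=(322,382)).items(): print(n,np.abs(t-a)[170:255,x0:x1].mean())
print(close_job())
E
```

```text
0.137 [ 0.4478 -0.1173  0.137 ] 0.11696369363933969 3.1955041313063295 0.05213683028721414 0.052677202497799065
0.144 [ 0.4498 -0.1172  0.144 ] 0.11377673421192826 3.1955041313063166 0.05071623593328116 0.051241884392783564
short 5.1323794382617915
button 54.295686274509805
the job is handed in; nothing more can be done
None
```

I stacked the long tub lengthwise on the recessed tub, let go, backed off upwards and handed in the job at about 13 s of the 48 s allowed. The final view shows the tub standing on the lid with its feet in the recesses.

**How the set-down went:** The last steps down were only a few millimetres each. One deliberate press to test for contact read about 33 N on the wrist. I took that load off before opening the gripper.

**Checks that agreed:**
- **Height:** the gripper was 68 mm higher at set-down than at pick-up, and full seating needs 69 mm.
- **Position:** the wrist camera puts the long tub's lid at about (0.448, -0.117), turned 3.2°. The recess centre is about (0.4455, -0.119), turned 3.4°. That 2–3 mm offset is well within the recesses' play.
- **Lid size:** measured at the seated height, the lid came out 117 × 52 mm, against 119 × 53 mm before the lift. This fits the seated height better than 7 mm higher.

**Checks that were unclear:**
- **Feet in the side view:** slightly more of each foot shows than I predicted for full seating. The image is blurry, so I relied on the height and contact readings.
- **Bystander tubs:** comparing the top pictures before and after, the short tub's area is unchanged (mean difference 5). The button tub's area differs a lot (54). The arm or its shadow over it may be the cause, but I didn't view that last picture. The wrist and side views show the button tub with nothing out of place, and the gripper never went down near it.

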